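# Demould a large wax block from the cold plate and add it to its pile

### The arm

A 6-joint arm with a two-finger parallel gripper is mounted at the origin on the work surface. World frame = base frame: x ahead of the robot, y to its left, z up, the work surface at z = 0. Lengths are in m, angles in degrees, forces in N, time in s.
With the tool pointing down it reaches from about 0.15 to 0.775 m from the base axis. Payload 6.1 kg.
Tool frame: the origin (TCP) lies between the finger pads; the fingertips stand ahead of it and the grasp point (between the pads) lies 3 mm ahead of it (robot.finger_overhang is the z of the fingertips in the tool frame, in m); z points along the fingers, y is the line along which they close (so a half turn about z gives the same grasp; the last joint's range is limited). The gripper opens to 85 mm and grips with 20 to 120 N. Pads are 22 mm wide; open, the fingers measure 114 mm over their backs; the gripper's body (76 mm by 85 mm) begins 54 mm behind the grasp point. The pads swing forward as they close: fully open they stand 13 mm farther back than shut.
Start: joints at [73.453, 7.208, -2.269, 80.523, 0, 90], TCP at [0.15, 0.503, 0.226] pointing down, gripper open.
Joint ranges: [-155.77, 155.77], [-54.66, 111.73], [-72.52, 77.12], [-102.08, 115.82], [-83.92, 84.16], [-180, 180]. Speed limits (degrees/s): [136.94, 136.94, 172.46, 180, 180, 180].

### API

Orientations are given as a 3x3 rotation matrix whose columns are the frame's x, y, z axes.
In Python, from rig import robot gives the robot as it stands. The module is installed in compiled form; this text tells all that it offers.
- The arm moves only by the tool drive_tool, never from a script. Its argument "increments" is a list of rows, each a list of 2 entries, a list of its own where there are three numbers: the shift along the tool's x, y, z in mm, then the turn about the tool's z in rad. In form: [[[tx, ty, tz], twist], ...]. A call has 1 to 8 rows; each row is the pose to reach, as a shift and turn from the pose commanded when the call began, along the tool's axes at that moment; what a row does not reach only later rows make up. A row lasts 1/8 s, in which the tool goes at most 62.5 mm and 10.7 degrees, less where a joint would pass 70% of its speed; a pose out of reach is approached as far as the arm can. A call with a gripper value outside its range is refused whole. "gripper" is the opening, from 0 (shut) to 1 (fully open), set as the call begins (left out, the last holds). The fingers move at their own pace and stop on an object; "force" is the grip in N (left out, the last holds). Time passes only in rows, so rows that repeat a pose let the fingers close. It gives the time, the measured TCP pose, the force, the opening and the grip force at its end, in the units of the state.
- robot.get_state(): the state, without advancing time (a new reading comes with each control period).
- robot.get_image(name): name is "scene" or "top"; returns a dict with "color" (480x640x3 uint8, blue, green, red), "depth" (480x640 float32, m along the optical axis (not along the pixel's ray), 0 where there is no reading), "camera_matrix" (3x3 intrinsics, pixels), "R" (3x3) and "t" (3): a world point X has camera coordinates R X + t. Camera axes: x right, y down, z forward; pixel columns grow to the right and rows downward; lengths in m; the calibration is good to about 2 mm. A picture is of the moment at which its call begins.
- robot.finish_job(): hands the job in; it is judged then, once.
The state is a dict: "time": time; "qpos": joint angles; "qvel": joint speeds; "tau": joint torques, N m; "tool_pos": TCP position; "ee_rot": TCP orientation; "ft_force": force on the tool from outside, world axes, zero at the start; "ft_torque": the same for the moment, N m; "gripper_width": opening from 0.0 (shut) to 1.0 (fully open); "grasp_force": force on a finger pad.
Only numpy, scipy, OpenCV 4.12 (cv2) and the standard library are available. Lean on these libraries where they do the work, as an engineer would, in place of code of your own. Each camera call takes 0.05 s, during which the arm holds its last target. There are 200 camera calls.

### The job

The big wax block on the cold plate has set: reach in under the half-open lid, lift it by its white cassette up out of its steel mould, and set it down gently, wax face down, on top of the matching block lying on the blue sheet, so that the two make one square pile with edges flush and the slanted label ends facing the same way. Do not push the lower block out of its place, do not push the lid, and leave the small block that is still setting, the bottle, the slide box and the forceps where they are.

Things in the scene. Friction and masses are not known exactly. Their poses are not given: they have to be found in the camera images.
- coldplate: White bench-top cold plate, fixed: cabinet 320 (x) by 400 (y) by 115 mm high. Its top is an open well 270 by 350 mm, 36 mm deep: the aluminium floor is 79 mm above the bench, the 25 mm wide rim round it 115 mm. Origin: centre of the cabinet's underside; x points from its front (control panel, nearer the robot) to its back, z up.
- lid (a joint): Angle (rad) of the flat clear lid, 390 mm wide, 4 mm thick. Hinge line along the back rim: 156 mm behind the cold plate's origin, 116 mm above the bench. 0 is shut, flat over the well. A stiff hinge holds it at 1.02 to 1.08; a stop at 1.08 lets it open no farther. It leans over the moulds: no room for a vertical gripper; one leaning back to the front by 0.5 rad is about parallel to the lid.
- lid_edge (a point): Middle of the lid's free front edge, 309 mm from the hinge line.
- mould: Pressed steel mould that holds the big block, frozen fast to the well floor at one of three places in a row across the cold plate, about 115 mm apart. A pan with a flange, 82 by 59 mm outside, 16 mm high to the flange's top, with an open cavity 66 by 43 mm. Origin: centre of its underside, z up, x along its length.
- block: The big wax block, loose, about 85 g: cream wax 64 by 41 by 14 mm high, and on top of it a white cassette 70 by 52 by 14 mm high with a slotted back. One short end carries a slanted label panel that runs 12 mm farther out and down. Origin: centre of the wax face (the underside); z up, x along the length with the label end at -x (towards the cold plate's front), y across the 52 mm width.
- block_label (a point): Middle of the big block's slanted label panel, 41 mm from its origin along -x, 21 mm up. At the start the wax sits in the mould's cavity with 1 mm play all round, the block's origin 2 mm above the mould's underside, and the cassette rests on the flange, so that its upright 52 mm wide sides stand free, 14 mm high, from the flange up.
- lower_block: A finished block of exactly the same shape and size, loose, about 85 g, lying wax face down on the blue sheet on the bench to the robot's right. Same origin and axes; its flat top is 28 mm above its origin, the height where the upper block's origin belongs. Its label end points roughly towards the robot.
- lower_block_label (a point): Middle of the lower block's slanted label panel, 41 mm from its origin along -x and 21 mm above its wax face.
- empty_mould: Second steel mould of the same shape and size as the big block's, empty, frozen to the plate at another of the three places. Origin: centre of its underside.
- small_block: A small wax block still setting, loose, in a small steel mould (44 by 35 mm, 9 mm high, frozen to the plate) at the remaining place: white cassette 32 by 28 by 7 mm with a slanted end, on wax 7 mm deep. Origin: centre of its wax face.
- wash_bottle: Small white wash bottle with a red cap and a bent spout, 56 mm across, 135 mm high, loose on the bench. Origin: centre of its underside.
- slide_box: Grey slide box with a white lid, 82 by 32 by 33 mm high, loose on the bench. Origin: centre of its underside.
- forceps: Steel forceps, 125 mm long, 4 mm thick, lying on the bench. Origin: middle of its underside.
Mind the look-alikes: they are no part of the job. Leave any green or turquoise look-alike of the lower_block alone.

How it is judged (in metres and radians):
On the way:
1. the big block is held in the fingers, lifted clear of its mould (z of block in the frame of mould above 0.022 m and contact force between block and the fingers above 0.5 N), for 0.2 s.
At the end, for the whole second after the job is handed in: The big block lies released and at rest, wax down and level (0.06 rad), on the lower block: centred within 6 mm each way, square within 0.10 rad, origin 25 to 31 mm above the lower one's, label ends the same way; the lower block lies flat within 20 mm of its start (x of block in the frame of lower_block between -0.006 and 0.006 m and y of block in the frame of lower_block between -0.006 and 0.006 m and z of block in the frame of lower_block between 0.025 and 0.031 m and angle between the x axis of block and the x axis of lower_block, either way round below 0.1 rad and x of block_label in the frame of lower_block below -0.02 m and angle between each of block, lower_block's own z axis and vertical below 0.06 rad and distance of lower_block from where it was at the start of the episode below 0.02 m and linear speed of block below 0.02 m/s and angular speed of block below 0.1 rad/s and contact force between block and the fingers below 0.1 N); the robot touches nothing.
It fails at once if the big block is dropped on the lower block (over 0.3 m/s in the last 15 mm) or pressed on it with over 40 N (contact force between block and lower_block above 40 N or (z of block in the frame of lower_block between 0.015 and 0.043 m and horizontal distance between block and lower_block below 0.03 m and linear speed of block above 0.3 m/s)).
It fails at once if the lower block is pushed more than 30 mm from its place (distance of lower_block from where it was at the start of the episode above 0.03 m).
It fails at once if the lid is pushed (its edge moved by more than 25 mm) (distance of lid_edge from where it was at the start of the episode above 0.025 m).
It fails at once if the small block that is still setting is moved by more than 15 mm (distance of small_block from where it was at the start of the episode above 0.015 m).
It fails at once if the wash bottle, slide box or forceps is moved by more than 30 mm (distance of any of wash_bottle, slide_box, forceps from where it was at the start of the episode above 0.03 m).
It also fails if it takes over 48 s, if anything falls off the work surface, if the arm or the gripper's body presses on something with over 40 N, if the wrist force passes 120 N, or if a joint passes its speed limit or range.

## Working session

There is one attempt and no reset: what is moved stays moved. The work goes in short steps, Python scripts to look and compute and a tool call to move; the robot and the scene stay as the last step left them, time stands still between calls to the robot, and variables do not carry over. Pictures are saved under pics/ and viewed, at most 10 in all, crops included, and the job is handed in when it is done.

Besides the shell and the picture viewer there is one more tool, called after ">>>" in YAML: its name, and indented under it one key for each argument. drive_tool: Moves the arm, as the interface text tells. Its arguments: {"type":"object","properties":{"increments":{"type":"array","items":{"type":"array"}},"gripper":{"type":"number"},"force":{"type":"number"}},"required":["increments"]}

```bash
mkdir -p pics
cat > h.py <<'E'
import numpy as np, cv2, pickle
from rig import robot
def snap(n):
    im=robot.get_image(n); pickle.dump(im,open(f'pics/{n}.pkl','wb')); return im
def load(n): return pickle.load(open(f'pics/{n}.pkl','rb'))
def px(im,u,v,z=None):
    K,R,t=im["camera_matrix"],im["R"],im["t"]
    r=np.linalg.inv(K)@np.array([u,v,1.0]); 
    c=-R.T@t; d=R.T@r
    if z is None:
        return c+d*im["depth"][int(round(v)),int(round(u))]
    return c+d*(z-c[2])/d[2]
def cloud(im):
    K,R,t=im["camera_matrix"],im["R"],im["t"]
    v,u=np.mgrid[:480,:640]; D=im["depth"]
    P=np.stack([(u-K[0,2])/K[0,0]*D,(v-K[1,2])/K[1,1]*D,D],-1)
    return (P-t)@R
E
python3 - <<'E'
from h import *
for n in("scene","top"):
    im=snap(n); cv2.imwrite(f'pics/{n}1.png',im["color"]); print(n,(-im["R"].T@im["t"]).round(3),im["R"].round(2).tolist(),im["camera_matrix"][0,0])
s=robot.get_state(); print(s["time"],s["tool_pos"],s["ee_rot"],s["gripper_width"],robot.finger_overhang)
E
```

```text
scene [0.48  0.35  1.021] [[-0.98, -0.18, -0.01], [-0.16, 0.85, -0.5], [0.1, -0.49, -0.87]] 517.4955787262851
top [ 0.376 -0.152  1.102] [[0.02, -1.0, 0.02], [-0.98, -0.02, -0.18], [0.18, -0.02, -0.98]] 448.13833367517356
0.1 [0.14942531 0.50290647 0.22550314] [[-9.58583879e-01  2.84810112e-01 -3.84639706e-04]
 [ 2.84810371e-01  9.58582884e-01 -1.38089836e-03]
 [-2.45847785e-05 -1.43325629e-03 -9.99998973e-01]] 1.0027383668863143 0.022
```

View pics/scene1.png

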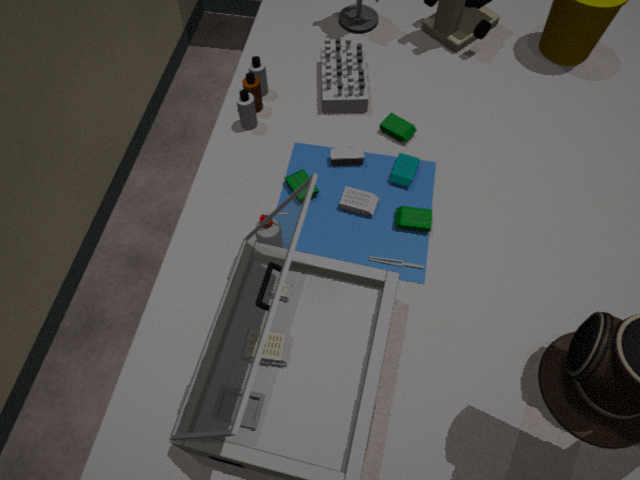

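View pics/top1.png

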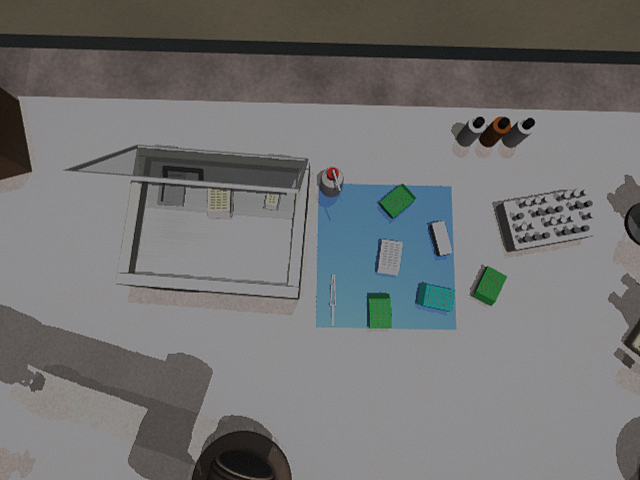

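Top view: the big cassette is in the well at (219,203), under the lid edge. The small block is at (271,200) and the empty mould at about (180,187). On the sheet there are three pale or coloured candidates:
- White slotted cassette at (390,257), which fits lower_block: white, slotted, right size.
- White box at (441,238), the slide box.
- Green and turquoise look-alikes at (397,200), (379,310), (436,296) and (490,285).

I'll confirm in a crop.

Run:
```python
from h import *
t=load("top");s=load("scene")
def crop(im,u,v,w,h,k): return cv2.resize(im["color"][v:v+h,u:u+w],None,fx=k,fy=k,interpolation=cv2.INTER_CUBIC)
a=crop(t,365,230,50,50,8); b=crop(t,194,175,50,50,8)   # scale 8
c=crop(s,332,180,50,25,8)
d=crop(s,240,322,50,50,8)[:400]
img=np.hstack([a,b]); cd=np.zeros((200,800,3),np.uint8); cd[:, :400]=c; cd[:,400:]=crop(s,240,325,50,50,4).repeat(1,0)[:200,:200].repeat(2,1)
img=np.vstack([img,cd]); img=np.clip(img*1.3,0,255).astype(np.uint8)
cv2.imwrite('pics/crop1.png',img)
for n,im,u,v in[("low",t,390,257),("block",t,219,203),("small",t,271,200),("bottle",t,333,172),("box",t,441,238),("low s",s,358,201),("block s",s,272,347),("small s",s,283,290),("bottle s",s,268,225),("lidedge L s",s,234,435),("lidedge R s",s,315,177),("rimfront",t,210,283),("rim L",t,120,280),("rim R",t,295,293),("floor",t,220,255),("forc",t,333,300)]:
    print(n,px(im,u,v).round(3))
```

```text
low [ 0.522 -0.338  0.033]
block [0.627 0.064 0.111]
small [ 0.64  -0.053  0.098]
bottle [ 0.699 -0.193  0.135]
box [ 0.571 -0.463  0.034]
low s [ 0.522 -0.33   0.028]
block s [0.625 0.071 0.109]
small s [ 0.632 -0.048  0.098]
bottle s [ 0.661 -0.101  0.247]
lidedge L s [0.601 0.266 0.381]
lidedge R s [ 0.578 -0.116  0.386]
rimfront [0.445 0.071 0.116]
rim L [0.447 0.267 0.117]
rim R [ 0.427 -0.115  0.113]
floor [0.512 0.061 0.077]
forc [ 0.418 -0.203  0.002]
```

View pics/crop1.png

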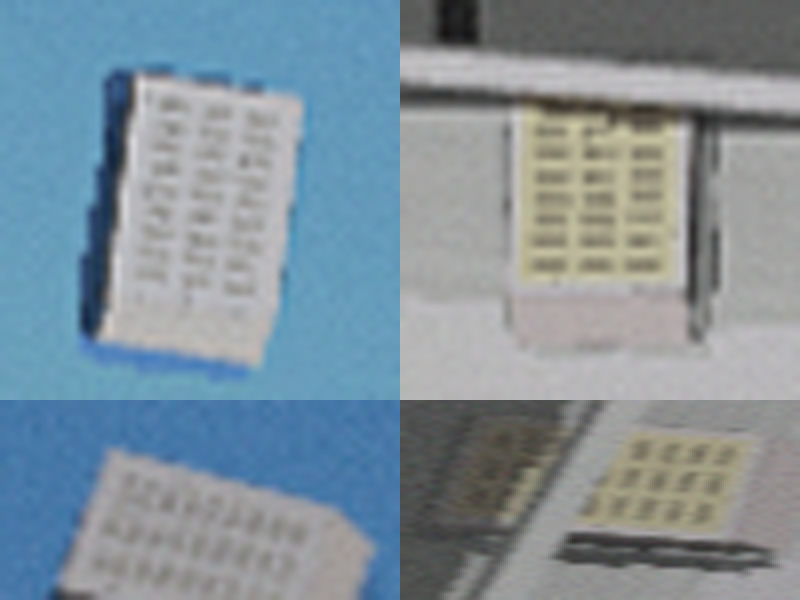

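Both crops agree: the wax-yellow slotted cassette in the well and the white slotted block on the sheet each have the label panel towards the robot. The move format has no tilt, so I'll check how the arm handles poses beyond its reach, in free space, while I fit the poses.

>>> drive_tool:
  increments:
    - [[0,60,0],0]
    - [[0,120,0],0]
    - [[0,180,0],0]
    - [[0,240,0],0]
    - [[0,300,0],0]
    - [[0,320,0],0]
    - [[0,340,0],0]
    - [[0,340,0],0]

```text
time: 1.1
tool_pos: [0.2263, 0.7618, 0.2428]
ee_rot: [[-0.959, 0.284, -0.019], [0.285, 0.957, -0.063], [0.0, -0.066, -0.998]]
ft_force: [1.0, -0.6, 0.4]
gripper_width: 1.002
grasp_force: 0.0
```

```bash
python3 - <<'E'
from h import *
s=robot.get_state(); print(s["qpos"],s["ft_force"])
E
python3 - <<'E'
from h import *
# fit rectangles: lower block top, block top (visible part), lid plane
for n in("top","scene"):
    im=load(n);P=cloud(im);C=im["color"].astype(int)
    white=(abs(C[...,0]-C[...,2])<45)
    for nm,cx,cy,z0,z1 in[("low",.52,-.335,.020,.036),("blk",.62,.065,.102,.116)]:
        m=(abs(P[...,0]-cx)<.06)&(abs(P[...,1]-cy)<.05)&(P[...,2]>z0)&(P[...,2]<z1)
        if nm=="low": m&=white
        Q=P[m][:,:2]; r=cv2.minAreaRect((Q*1000).astype(np.float32)); print(n,nm,m.sum(),r, Q.min(0).round(3),Q.max(0).round(3), np.median(P[m][:,2]).round(4))
    # lid: points well above rim
    m=(P[...,2]>.14)&(P[...,2]<.42)&(P[...,0]>.5)&(P[...,0]<.8)&(abs(P[...,1]-.07)<.22)
    Q=P[m]; print("lid pts",len(Q), Q.min(0).round(3),Q.max(0).round(3))
    e=Q[Q[:,2]>.36]; print(np.polyfit(e[:,1],e[:,0],1) if len(e)>5 else None, e.mean(0) if len(e) else None)
E
```

```text
[7.34534731e+01 5.50518990e+01 7.69868802e+01 1.15702704e+02
 1.58896954e-03 9.00006250e+01] [ 0.97006322 -0.64418905  0.43353346]
top low 695 ((523.9808349609375, -338.7895202636719), (52.303627014160156, 79.44375610351562), 81.65999603271484) [ 0.485 -0.369] [ 0.567 -0.31 ] 0.0289
top blk 661 ((631.2488403320312, 64.94703674316406), (67.99317169189453, 53.77424240112305), 1.8270879983901978) [0.597 0.038] [0.665 0.092] 0.1097
lid pts 7120 [ 0.577 -0.134  0.14 ] [0.745 0.264 0.392]
[0.05876225 0.59372058] [0.59774184 0.06843271 0.3808496 ]
scene low 661 ((521.9317626953125, -337.25970458984375), (56.59696960449219, 78.08364868164062), 82.44379425048828) [ 0.481 -0.37 ] [ 0.562 -0.306] 0.0273
scene blk 648 ((618.2857666015625, 66.783203125), (45.096920013427734, 53.299224853515625), 0.7546702027320862) [0.595 0.04 ] [0.64  0.094] 0.1083
lid pts 13264 [ 0.575 -0.132  0.14 ] [0.742 0.266 0.389]
[0.05524733 0.59201217] [0.59723106 0.09446422 0.37884357]
```

>>> drive_tool:
  increments:
    - [[0,-60,0],0]
    - [[0,-120,0],0]
    - [[0,-180,0],0]
    - [[0,-200,0],0]

```text
time: 1.6
tool_pos: [0.1752, 0.5896, 0.2599]
ee_rot: [[-0.959, 0.284, -0.017], [0.285, 0.957, -0.056], [0.0, -0.059, -0.998]]
ft_force: [0.2, -0.2, 1.7]
gripper_width: 0.998
grasp_force: 0.0
```

Run:
```python
from h import *
s=robot.get_state(); print(s["qpos"],s["tool_pos"])
```

```text
[7.34534641e+01 2.07451570e+01 1.91988364e+01 9.18321260e+01
 1.38972995e-03 9.00009955e+01] [0.17515508 0.58958045 0.25994188]
```

Tilt gained at the reach limit stays in the commanded pose. Going high should saturate joint 4 and lean the fingers outward, which is the lean I need.

>>> drive_tool:
  increments:
    - [[0,0,-60],0]
    - [[0,0,-120],0]
    - [[0,0,-180],0]
    - [[0,0,-240],0]
    - [[0,0,-300],0]
    - [[0,0,-360],0]
    - [[0,0,-420],0]
    - [[0,0,-480],0]

```text
time: 2.6
tool_pos: [0.1633, 0.5495, 0.4574]
ee_rot: [[-0.959, 0.285, 0.002], [0.285, 0.959, 0.006], [-0.0, 0.007, -1.0]]
ft_force: [-0.5, 0.4, -0.2]
gripper_width: 0.998
grasp_force: 0.0
```

Run:
```python
from h import *
s=robot.get_state(); print(s["qpos"],s["tool_pos"])
```

```text
[ 7.34541971e+01  2.21536329e+01  4.82978693e+01  1.15767114e+02
 -7.87755369e-06  9.00009661e+01] [0.16326105 0.54954632 0.45735636]
```

>>> drive_tool:
  increments:
    - [[0,0,-60],0]
    - [[0,0,-120],0]
    - [[0,0,-180],0]
    - [[0,0,-240],0]

```text
time: 3.1
tool_pos: [0.1529, 0.5147, 0.5006]
ee_rot: [[-0.959, 0.284, 0.022], [0.285, 0.956, 0.073], [0.0, 0.076, -0.997]]
ft_force: [0.2, 0.5, 0.5]
gripper_width: 1.001
grasp_force: 0.0
```

Run:
```python
from h import *
s=robot.get_state(); print(s["qpos"],s["tool_pos"])
```

```text
[7.34530522e+01 1.66681287e+01 4.68026869e+01 1.15748233e+02
 2.39663340e-03 9.00006760e+01] [0.15292044 0.5147458  0.5006478 ]
```

>>> drive_tool:
  increments:
    - [[0,0,-120],0]
    - [[0,0,-300],0]
    - [[0,0,-500],0]
    - [[0,0,-500],0]

```text
time: 3.6
tool_pos: [0.1392, 0.4687, 0.541]
ee_rot: [[-0.959, 0.282, 0.041], [0.285, 0.949, 0.138], [0.0, 0.144, -0.99]]
ft_force: [-0.5, -0.4, 0.2]
gripper_width: 1.003
grasp_force: 0.0
```

Run:
```python
from h import *
s=robot.get_state(); print(s["qpos"],s["tool_pos"])
```

```text
[7.34550795e+01 1.02930508e+01 4.43459600e+01 1.15752861e+02
 8.97341612e-04 8.99991242e+01] [0.13923969 0.4687321  0.54104941]
```

The lean happens in the arm's vertical plane, so I have to make it at the block's azimuth. First I'll undo this lean here, then swing round.

>>> drive_tool:
  increments:
    - [[0,45,40],0]
    - [[0,90,80],0]
    - [[0,135,120],0]
    - [[0,180,160],0]
    - [[0,225,200],0]
    - [[0,270,240],0]
    - [[0,315,280],0]
    - [[0,375,280],0]

```text
time: 4.6
tool_pos: [0.223, 0.7508, 0.3048]
ee_rot: [[-0.959, 0.285, 0.003], [0.285, 0.959, 0.01], [0.0, 0.01, -1.0]]
ft_force: [1.3, 0.3, -3.0]
gripper_width: 1.005
grasp_force: 0.0
```

Run:
```python
from h import *
s=robot.get_state(); print(s["qpos"],s["tool_pos"])
for n in("top","scene"):
    im=load(n);P=cloud(im)
    for nm,cx,cy,z0,z1,L in[("low",.52,-.335,.020,.036,.05),("blk",.62,.065,.104,.114,.045)]:
        m=(abs(P[...,0]-cx)<.06)&(abs(P[...,1]-cy)<.045)&(P[...,2]>z0)&(P[...,2]<z1)
        C=im["color"].astype(int)
        if nm=="low": m&=abs(C[...,0]-C[...,2])<45
        Q=P[m][:,:2]
        # sides: bin along x, take min/max y mid-edges
        xs=np.arange(Q[:,0].min()+.008,Q[:,0].max()-.012,.003); lo=[];hi=[]
        for x in xs:
            q=Q[abs(Q[:,0]-x)<.0025]; lo.append(q[:,1].min());hi.append(q[:,1].max())
        a=np.polyfit(xs,lo,1);b=np.polyfit(xs,hi,1)
        print(n,nm,"yaw deg from sides",np.degrees(np.arctan([a[0],b[0]])).round(1),"width",np.mean(np.array(hi)-lo).round(4),"mid y at",cx,((np.polyval(a,cx)+np.polyval(b,cx))/2).round(4),"xrange",Q[:,0].min().round(4),Q[:,0].max().round(4))
t=load("top")
# label front corners read from crop: low (crop origin 365,230), blk (194,175), scale 8
f=lambda u0,v0,x,y,z:px(t,u0+(x-3.5)/8,v0+(y-3.5)/8,z)[:2].round(4)
print("low top corners back L,R",f(365,230,135,75,.028),f(365,230,300,97,.028),"label tip L,R",f(365,230,97,337,.014),f(365,230,262,366,.014),"top/label edge",f(365,230,110,300,.028),f(365,230,273,325,.028))
print("blk top/label edge L,R",f(194,175,112,287,.109),f(194,175,288,294,.109),"label tip",f(194,175,110,338,.095),f(194,175,288,345,.095),"sides at top",f(194,175,118,110,.109),f(194,175,288,118,.109))
```

```text
[7.34546552e+01 5.04750853e+01 7.68276432e+01 1.15768951e+02
 7.84693987e-04 8.99997031e+01] [0.22304964 0.75083486 0.30484994]
top low yaw deg from sides [-8.1 -7.5] width 0.0512 mid y at 0.52 -0.3382 xrange 0.4845 0.5669
top blk yaw deg from sides [ 1.8 -0.9] width 0.0511 mid y at 0.62 0.0646 xrange 0.5965 0.6649
scene low yaw deg from sides [-7.7 -6.8] width 0.0529 mid y at 0.52 -0.3364 xrange 0.4815 0.5623
scene blk yaw deg from sides [3.4 0.2] width 0.0519 mid y at 0.62 0.0667 xrange 0.5961 0.6405
low top corners back L,R [ 0.5667 -0.3184] [ 0.5611 -0.3689] label tip L,R [ 0.4879 -0.3086] [ 0.4801 -0.3589] top/label edge [ 0.4977 -0.3105] [ 0.4912 -0.3597]
blk top/label edge L,R [0.6091 0.0887] [0.6082 0.0389] label tip [0.5973 0.0917] [0.5965 0.0408] sides at top [0.661  0.0903] [0.6598 0.0418]
```

>>> drive_tool:
  increments:
    - [[-30,-50,-20],0]
    - [[-60,-100,-40],0]
    - [[-90,-150,-60],0]
    - [[-120,-200,-80],0]
    - [[-150,-250,-100],0]
    - [[-180,-300,-120],0]
    - [[-210,-350,-140],0]
    - [[-240,-400,-160],0]

```text
time: 5.6
tool_pos: [0.3315, 0.3027, 0.4672]
ee_rot: [[-0.959, 0.284, 0.012], [0.284, 0.958, 0.043], [0.001, 0.045, -0.999]]
ft_force: [0.8, 0.7, -0.1]
gripper_width: 0.997
grasp_force: 0.0
```

>>> drive_tool:
  increments:
    - [[-33,-47,-6],-0.04]
    - [[-66,-94,-12],-0.08]
    - [[-99,-141,-18],-0.12]
    - [[-132,-188,-24],-0.16]
    - [[-165,-235,-30],-0.2]
    - [[-199,-280,-35],-0.231]
    - [[-199,-280,-35],-0.231]
    - [[-199,-280,-35],-0.231]

```text
time: 6.6
tool_pos: [0.4422, -0.0217, 0.4887]
ee_rot: [[-0.998, 0.059, 0.012], [0.059, 0.997, 0.045], [-0.009, 0.046, -0.999]]
ft_force: [-0.8, 1.5, -0.2]
gripper_width: 1.005
grasp_force: 0.0
```

Run:
```python
from h import *
s=robot.get_state(); print(s["qpos"],s["tool_pos"])
```

```text
[ -4.59396172   7.12900827  32.65219549 115.06592394   2.62526734
  -1.20712116] [ 0.44216386 -0.02171584  0.48874445]
```

>>> drive_tool:
  increments:
    - [[-40,0,-120],0]
    - [[-100,0,-300],0]
    - [[-100,0,-300],0]
    - [[-100,0,-300],0]

```text
time: 7.1
tool_pos: [0.4794, -0.0255, 0.515]
ee_rot: [[-0.995, 0.056, 0.081], [0.06, 0.997, 0.04], [-0.078, 0.044, -0.996]]
ft_force: [0.1, 0.9, -0.1]
gripper_width: 0.998
grasp_force: 0.0
```

>>> drive_tool:
  increments:
    - [[-40,0,-120],0]
    - [[-100,0,-300],0]
    - [[-100,0,-300],0]

```text
time: 7.48
tool_pos: [0.496, -0.0289, 0.5406]
ee_rot: [[-0.987, 0.058, 0.149], [0.063, 0.997, 0.034], [-0.147, 0.043, -0.988]]
ft_force: [0.6, -0.2, -0.2]
gripper_width: 1.0
grasp_force: 0.0
```

Run:
```python
from h import *
s=robot.get_state(); print(s["qpos"],s["tool_pos"])
```

```text
[ -4.9731525   11.12425583  45.27126569 115.75946445   2.70046884
  -1.28977844] [ 0.49600793 -0.02894471  0.54058815]
```

>>> drive_tool:
  increments:
    - [[-30,0,-120],0]
    - [[-70,0,-300],0]
    - [[-70,0,-300],0]

```text
time: 7.85
tool_pos: [0.4895, -0.0305, 0.5715]
ee_rot: [[-0.974, 0.058, 0.219], [0.066, 0.997, 0.029], [-0.217, 0.042, -0.975]]
ft_force: [-0.2, 1.0, -0.1]
gripper_width: 1.001
grasp_force: 0.0
```

>>> drive_tool:
  increments:
    - [[-30,0,-120],0]
    - [[-70,0,-300],0]
    - [[-70,0,-300],0]

```text
time: 8.22
tool_pos: [0.4773, -0.0313, 0.6016]
ee_rot: [[-0.957, 0.058, 0.284], [0.067, 0.997, 0.023], [-0.282, 0.041, -0.958]]
ft_force: [-0.5, 0.0, 0.4]
gripper_width: 0.997
grasp_force: 0.0
```

>>> drive_tool:
  increments:
    - [[-30,0,-120],0]
    - [[-70,0,-300],0]
    - [[-70,0,-300],0]

```text
time: 8.6
tool_pos: [0.4593, -0.0314, 0.6318]
ee_rot: [[-0.935, 0.059, 0.349], [0.069, 0.997, 0.017], [-0.347, 0.04, -0.937]]
ft_force: [-0.1, 0.6, -0.0]
gripper_width: 1.0
grasp_force: 0.0
```

>>> drive_tool:
  increments:
    - [[-30,0,-120],0]
    - [[-70,0,-300],0]
    - [[-70,0,-300],0]

```text
time: 8.98
tool_pos: [0.4364, -0.0305, 0.6615]
ee_rot: [[-0.91, 0.059, 0.411], [0.07, 0.998, 0.01], [-0.409, 0.038, -0.912]]
ft_force: [0.1, 0.0, -0.0]
gripper_width: 1.0
grasp_force: 0.0
```

Run:
```python
from h import *
s=robot.get_state(); print(s["qpos"],s["tool_pos"])
```

```text
[ -6.13273079   2.617718    52.47763264 115.76808194   3.10404949
  -1.60407691] [ 0.43641638 -0.03052063  0.66146888]
```

>>> drive_tool:
  increments:
    - [[-30,0,-120],-0.04]
    - [[-70,0,-300],-0.085]
    - [[-70,0,-300],-0.085]

```text
time: 9.35
tool_pos: [0.4098, -0.0287, 0.6892]
ee_rot: [[-0.883, -0.014, 0.47], [-0.014, 1.0, 0.004], [-0.47, -0.003, -0.883]]
ft_force: [0.1, 0.1, 0.7]
gripper_width: 1.003
grasp_force: 0.0
```

```bash
cat >> h.py <<'E'
def plan(target):
    s=robot.get_state(); R=np.array(s["ee_rot"]); p=np.array(s["tool_pos"])
    return (R.T@(np.array(target)-p)*1000).round(1)
E
python3 - <<'E'
from h import *
s=robot.get_state(); print(s["qpos"],s["tool_pos"],np.array(s["ee_rot"]).round(4).tolist())
# lid line fit in x-z (near y of block), both cams
for n in("top","scene"):
    P=cloud(load(n)); m=(P[...,2]>.16)&(P[...,2]<.37)&(P[...,0]>.55)&(P[...,0]<.76)&(abs(P[...,1]-.065)<.06); Q=P[m]
    if len(Q)>20: print(n,len(Q),np.polyfit(Q[:,2],Q[:,0],1))
R=np.array(s["ee_rot"]); g=np.array([.638,.065,.119])
for d in(.25,.4): print("pt",d,(g-R[:,2]*d).round(3),plan(g-R[:,2]*d))
E
```

```text
[ -6.34481894  -0.25972162  53.36735243 115.76152668   3.19690327
  -6.43009517] [ 0.40981925 -0.02870194  0.68922226] [[-0.8826, -0.0145, 0.47], [-0.0144, 0.9999, 0.0039], [-0.47, -0.0034, -0.8827]]
top 1382 [-0.57751983  0.81573334]
scene 2690 [-0.56987226  0.8107209 ]
pt 0.25 [0.521 0.064 0.34 ] [ 65.3  92.3 360.9]
pt 0.4 [0.45  0.063 0.472] [ 65.3  92.3 210.9]
```

>>> drive_tool:
  increments:
    - [[16,23,45],0]
    - [[32,46,90],0]
    - [[49,69,135],0]
    - [[65,92,180],0]
    - [[65,92,235],0]
    - [[65,92,290],0]
    - [[65,92,345],0]
    - [[65,92,361],0]

```text
time: 10.35
tool_pos: [0.5201, 0.0634, 0.3339]
ee_rot: [[-0.887, -0.014, 0.462], [-0.015, 1.0, 0.003], [-0.462, -0.004, -0.887]]
ft_force: [0.0, -0.0, 0.5]
gripper_width: 0.998
grasp_force: 0.0
```

Run:
```python
from h import *
s=robot.get_state(); print(s["qpos"],s["tool_pos"],np.array(s["ee_rot"]).round(4).tolist(),plan([.638,.065,.119]))
im=snap("scene"); cv2.imwrite("pics/s2.png",im["color"][150:480,130:530]);
```

```text
[  9.32229706 -14.59393709 -15.26117203  62.08242554  -4.1361404
   7.44646177] [0.52005627 0.06339887 0.33386764] [[-0.8866, -0.0142, 0.4623], [-0.0145, 0.9999, 0.0028], [-0.4623, -0.0042, -0.8867]] [ -5.3   0.8 245.1]
```

View pics/s2.png

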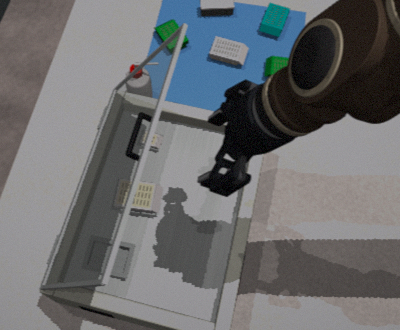

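The view shows the open gripper clear of the lid, leaning parallel to it and lined up with the big cassette (crop pixel 143,195). Going in along the tool axis.

>>> drive_tool:
  increments:
    - [[0,1,50],0]
    - [[-2,1,100],0]
    - [[-3,1,150],0]
    - [[-4,1,180],0]
    - [[-4,1,205],0]
    - [[-4,1,205],0]
    - [[-4,1,205],0]

```text
time: 11.28
tool_pos: [0.6215, 0.0657, 0.1625]
ee_rot: [[-0.882, -0.015, 0.471], [-0.015, 1.0, 0.004], [-0.471, -0.003, -0.882]]
ft_force: [-0.9, -0.6, -0.8]
gripper_width: 1.0
grasp_force: 0.0
```

Run:
```python
from h import *
s=robot.get_state(); print(s["qpos"],s["tool_pos"],np.array(s["ee_rot"]).round(4).tolist(),plan([.638,.065,.119]))
im=snap("scene"); t=snap("top")
k=lambda im,u,v,w,h,f:cv2.resize(im["color"][v:v+h,u:u+w],None,fx=f,fy=f,interpolation=cv2.INTER_CUBIC)
cv2.imwrite("pics/s3.png",np.clip(1.3*np.hstack([k(im,220,290,100,125,4),k(t,170,160,100,125,4)]),0,255))
```

```text
[  7.65002527  -3.09376873 -27.70707225  37.45325037  -3.35153738
   5.91896509] [0.62151106 0.06574816 0.16247634] [[-0.8819, -0.0149, 0.4713], [-0.0146, 0.9999, 0.0043], [-0.4713, -0.0031, -0.882]] [ 6.  -0.9 46.1][ WARN:0@3.792] global loadsave.cpp:1063 imwrite_ Unsupported depth image for selected encoder is fallbacked to CV_8U.
```

View pics/s3.png

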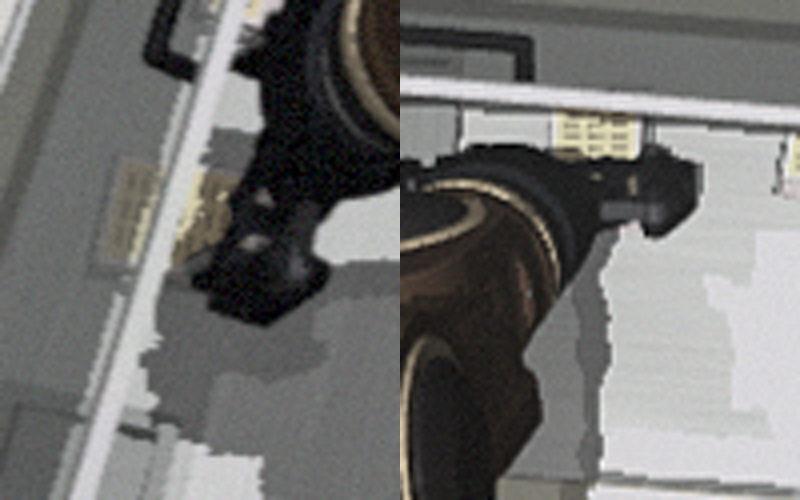

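The gripper straddles the block under the lid, with the lid undisturbed and the fingers either side. Final approach.

>>> drive_tool:
  increments:
    - [[3,-1,20],0]
    - [[6,-1,38],0]
    - [[6,-1,45],0]
    - [[6,-1,45],0]
    - [[6,-1,45],0]

```text
time: 12.0
tool_pos: [0.6371, 0.0647, 0.1188]
ee_rot: [[-0.882, -0.015, 0.47], [-0.015, 1.0, 0.004], [-0.47, -0.003, -0.882]]
ft_force: [0.1, 0.4, 0.4]
gripper_width: 0.996
grasp_force: 0.0
```

>>> drive_tool:
  increments:
    - [[0,0,0],0]
    - [[0,0,0],0]
    - [[0,0,0],0]
    - [[0,0,0],0]
    - [[0,0,0],0]
    - [[0,0,0],0]
  gripper: 0
  force: 40

```text
time: 12.75
tool_pos: [0.6366, 0.0646, 0.1175]
ee_rot: [[-0.883, -0.015, 0.469], [-0.015, 1.0, 0.004], [-0.469, -0.003, -0.883]]
ft_force: [-0.1, 0.8, -0.2]
gripper_width: 0.001
grasp_force: 0.0
```

It closed on nothing, so I'll look.

Run:
```python
from h import *
im=snap("scene"); t=snap("top")
k=lambda im,u,v,w,h,f:cv2.resize(im["color"][v:v+h,u:u+w],None,fx=f,fy=f,interpolation=cv2.INTER_CUBIC)
cv2.imwrite("pics/s4.png",np.clip(1.4*np.hstack([k(im,220,290,100,125,4),k(t,170,160,100,125,4)]),0,255).astype(np.uint8))
P=cloud(t); m=(abs(P[...,0]-.64)<.06)&(abs(P[...,1]-.065)<.06)&(P[...,2]>.085)&(P[...,2]<.13); print(m.sum(),np.histogram(P[m][:,2],9))
```

```text
248 (array([  4,   7,  33,  14,  64, 123,   2,   0,   1]), array([0.08525393, 0.09000818, 0.09476243, 0.09951668, 0.10427093,
       0.10902518, 0.11377943, 0.11853368, 0.12328793, 0.12804218]))
```

View pics/s4.png

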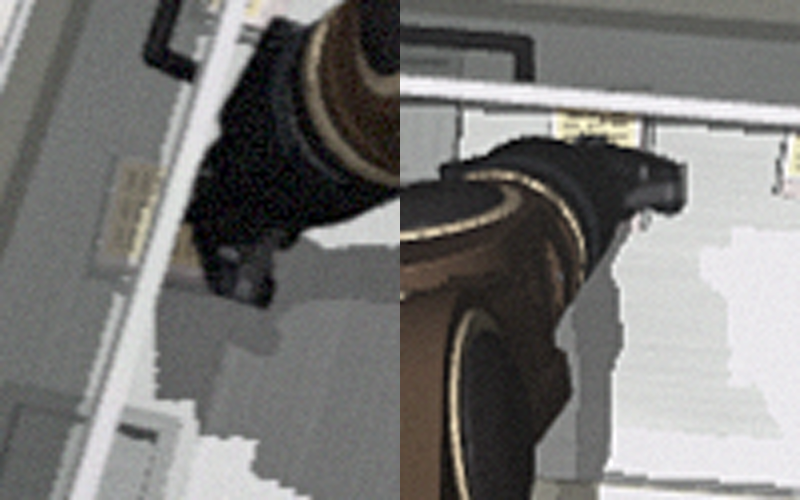

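Run:
```python
from h import *
s=robot.get_state();R=np.array(s["ee_rot"]);p=np.array(s["tool_pos"]);print(p,s["gripper_width"])
for n in("scene","top"):
    im=load(n);P=cloud(im);C=im["color"].astype(int).max(-1)
    m=(C<60)&(np.linalg.norm(P-p,axis=-1)<.12)&(im["depth"]>0)
    T=(P[m]-p)@R
    print(n,m.sum(),"tool-frame pts with largest z:"); i=np.argsort(-T[:,2])[:400:25]; print(np.c_[T[i]*1000,P[m][i]*1000].round(0))
    b=(C>90)&(abs(P[...,0]-.64)<.05)&(abs(P[...,1]-.065)<.035)&(P[...,2]>.1)&(P[...,2]<.118); print("block top",b.sum(),P[b].min(0).round(3),P[b].max(0).round(3),np.median(P[b],0).round(4))
```

```text
[0.63665861 0.06462841 0.11746454] -0.002233030140198482
scene 746 tool-frame pts with largest z:
[[  8.  94.  41. 647. 159.  78.]
 [ 48.  29.  21. 604.  93.  76.]
 [ 21.  28.  10. 623.  92.  99.]
 [ -6.  11. -31. 628.  75. 148.]
 [ -6.  16. -47. 620.  81. 162.]
 [-10. -33. -53. 622.  32. 169.]
 [-11.  20. -57. 620.  84. 173.]
 [-11. -23. -59. 619.  41. 175.]
 [  6.  28. -61. 603.  92. 168.]
 [  3.  20. -62. 604.  84. 171.]
 [-11.  36. -65. 615. 100. 180.]
 [-11.  37. -70. 613. 101. 185.]
 [-16. -16. -74. 616.  48. 190.]
 [-10. -45. -77. 610.  19. 190.]
 [-11. -51. -81. 610.  13. 194.]
 [-11. -50. -84. 607.  14. 197.]]
block top 1 [0.639 0.089 0.109] [0.639 0.089 0.109] [0.6392 0.0888 0.1089]
top 331 tool-frame pts with largest z:
[[ -16.   55.   54.  675.  120.   77.]
 [  -7. -104.   35.  661.  -40.   90.]
 [ -19.   14.   18.  661.   79.  111.]
 [ -13.   -2.  -28.  635.   63.  148.]
 [ -11.  -23.  -58.  619.   42.  174.]
 [  -6.  -25.  -63.  613.   39.  176.]
 [ -13.  -18.  -75.  613.   47.  190.]
 [ -14.   49.  -83.  609.  113.  198.]
 [ -14.   54.  -92.  605.  119.  205.]
 [   7.  -60.  -96.  586.    4.  199.]
 [ -10.  -55.  -98.  600.   10.  209.]
 [ -14.   52. -100.  601.  117.  212.]
 [  -7.  -45. -103.  595.   19.  212.]
 [  -2.  -40. -110.  588.   24.  216.]]
block top 145 [0.598 0.038 0.101] [0.665 0.091 0.115] [0.6528 0.063  0.1095]
```

>>> drive_tool:
  increments:
    - [[0,0,2],0]
    - [[0,0,4],0]
    - [[0,0,4],0]

```text
time: 13.22
tool_pos: [0.6384, 0.0646, 0.1136]
ee_rot: [[-0.883, -0.015, 0.469], [-0.015, 1.0, 0.004], [-0.469, -0.004, -0.883]]
ft_force: [-0.0, -1.0, -0.6]
gripper_width: -0.0
grasp_force: 0.0
```

Run:
```python
from h import *
s=robot.get_state();R=np.array(s["ee_rot"]);p=np.array(s["tool_pos"]);print(p,s["ft_force"])
for n in("scene","top"):
    im=snap(n);P=cloud(im);C=im["color"].astype(int).max(-1)
    T=(P-p)@R*1000
    m=(abs(T[...,0])<30)&(abs(T[...,1])<35)&(T[...,2]>-50)&(T[...,2]<45)&(im["depth"]>0)
    v,u=np.nonzero(m); print(n,m.sum())
    for a,b in list(zip(u,v))[::max(1,len(u)//45)]: print((a,b),T[b,a].round(0),(P[b,a]*1000).round(0),C[b,a])
    q=im["camera_matrix"]@(im["R"]@p+im["t"]); print("TCP px",q[:2]/q[2])
    for d in(.022,):
        q=im["camera_matrix"]@(im["R"]@(p+R[:,2]*d)+im["t"]); print("tip px",q[:2]/q[2])
```

```text
[0.63843867 0.06463472 0.11357544] [-0.02386263 -0.96628861 -0.57455029]
scene 199
(np.int64(270), np.int64(329)) [-12.  -9. -47.] [627.  56. 161.] 71
(np.int64(269), np.int64(332)) [-10.  -6. -39.] [629.  59. 153.] 72
(np.int64(271), np.int64(333)) [ -8.  -4. -43.] [625.  61. 155.] 48
(np.int64(268), np.int64(336)) [-10.   1. -36.] [630.  66. 150.] 61
(np.int64(267), np.int64(339)) [ -9.   6. -34.] [631.  70. 148.] 74
(np.int64(268), np.int64(340)) [-12.  11. -48.] [626.  76. 161.] 11
(np.int64(267), np.int64(342)) [ -5.   8. -26.] [631.  73. 139.] 15
(np.int64(271), np.int64(342)) [ -5.  12. -45.] [621.  77. 156.] 10
(np.int64(269), np.int64(343)) [ -5.  13. -37.] [625.  77. 149.] 13
(np.int64(267), np.int64(344)) [ -6.  13. -29.] [629.  77. 142.] 2
(np.int64(267), np.int64(345)) [ -4.  13. -24.] [630.  78. 137.] 6
(np.int64(265), np.int64(347)) [3. 9. 4.] [637.  73. 108.] 84
(np.int64(266), np.int64(348)) [6. 9. 6.] [636.  74. 105.] 69
(np.int64(264), np.int64(350)) [ 3. 14.  5.] [638.  79. 107.] 72
(np.int64(265), np.int64(351)) [ 4. 16.  2.] [635.  81. 110.] 80
(np.int64(264), n
[... 4845 characters left out ...]
.  54. 131.] 27
(np.int64(228), np.int64(195)) [ -5. -21.   6.] [646.  44. 111.] 181
(np.int64(234), np.int64(195)) [  2. -28.  38.] [655.  36.  79.] 157
(np.int64(217), np.int64(196)) [-15.  -8. -50.] [628.  57. 164.] 28
(np.int64(225), np.int64(196)) [ -3. -14.   5.] [643.  51. 110.] 98
(np.int64(231), np.int64(196)) [ -1. -25.  15.] [646.  39. 101.] 81
(np.int64(221), np.int64(197)) [ -9. -13. -34.] [631.  52. 148.] 27
(np.int64(233), np.int64(197)) [  6. -27.  34.] [649.  38.  81.] 124
(np.int64(233), np.int64(198)) [  8. -27.  31.] [647.  38.  82.] 41
(np.int64(230), np.int64(211)) [ 28. -26. -11.] [609.  38. 110.] 47
TCP px [218.58188073 197.59597069]
tip px [220.52115505 195.48255694]
```

Shut fingertips appear to end near tool z ≈ -10 to 0, well short of the listed overhang. I'll probe gently down to the block top to calibrate the tip.

>>> drive_tool:
  increments:
    - [[0,0,2],0]
    - [[0,0,4],0]
    - [[0,0,4],0]

```text
time: 13.7
tool_pos: [0.6403, 0.0647, 0.1101]
ee_rot: [[-0.883, -0.015, 0.469], [-0.015, 1.0, 0.004], [-0.469, -0.004, -0.883]]
ft_force: [-0.1, -0.3, 1.6]
gripper_width: -0.002
grasp_force: 0.0
```

>>> drive_tool:
  increments:
    - [[0,0,1],0]
    - [[0,0,3],0]
    - [[0,0,3],0]

```text
time: 14.08
tool_pos: [0.6421, 0.0647, 0.1082]
ee_rot: [[-0.883, -0.015, 0.47], [-0.015, 1.0, 0.004], [-0.47, -0.003, -0.883]]
ft_force: [0.4, 0.3, 2.2]
gripper_width: 0.005
grasp_force: 1.1
```

Contact is at TCP z ≈ 0.109, so the lowest pad corner is about level with the TCP at this lean. I'll back off, open, and go in about 13 mm lower.

>>> drive_tool:
  increments:
    - [[0,0,-15],0]
    - [[0,0,-25],0]
    - [[0,0,-25],0]
    - [[0,0,-25],0]
    - [[0,0,-25],0]
    - [[0,0,-25],0]
  gripper: 1

```text
time: 14.82
tool_pos: [0.6299, 0.0645, 0.1294]
ee_rot: [[-0.883, -0.015, 0.469], [-0.015, 1.0, 0.004], [-0.469, -0.004, -0.883]]
ft_force: [-0.2, 0.4, 0.6]
gripper_width: 0.993
grasp_force: 0.0
```

Run:
```python
from h import *
print(plan([.652,.0647,.0955]))
```

```text
[-3.6 -0.1 40.3]
```

>>> drive_tool:
  increments:
    - [[-2,0,15],0]
    - [[-3.5,0,28],0]
    - [[-3.5,0,36],0]
    - [[-3.5,0,40],0]
    - [[-3.5,0,40],0]
    - [[-3.5,0,40],0]

```text
time: 15.58
tool_pos: [0.6521, 0.0648, 0.0966]
ee_rot: [[-0.883, -0.015, 0.47], [-0.015, 1.0, 0.004], [-0.47, -0.003, -0.883]]
ft_force: [-0.1, -0.3, -0.1]
gripper_width: 0.997
grasp_force: 0.0
```

>>> drive_tool:
  increments:
    - [[0,0,0],0]
    - [[0,0,0],0]
    - [[0,0,0],0]
    - [[0,0,0],0]
    - [[0,0,0],0]
  gripper: 0
  force: 50

```text
time: 16.2
tool_pos: [0.6522, 0.067, 0.0973]
ee_rot: [[-0.882, -0.018, 0.47], [-0.016, 1.0, 0.009], [-0.47, 0.0, -0.882]]
ft_force: [-4.1, 6.4, 4.2]
gripper_width: 0.588
grasp_force: 51.7
```

>>> drive_tool:
  increments:
    - [[-2,1,-4],0]
    - [[-4,2,-8],0]
    - [[-6,2,-12],0]
    - [[-8.5,2,-16],0]
    - [[-11,2,-20.5],0]
    - [[-11,2,-20.5],0]

```text
time: 16.95
tool_pos: [0.6526, 0.0665, 0.1204]
ee_rot: [[-0.882, -0.014, 0.47], [-0.014, 1.0, 0.003], [-0.47, -0.004, -0.882]]
ft_force: [-0.1, 0.4, -1.1]
gripper_width: 0.587
grasp_force: 52.5
```

Run:
```python
from h import *
im=snap("scene"); t=snap("top"); s=robot.get_state(); print(s["ft_force"],s["grasp_force"],s["gripper_width"])
k=lambda im,u,v,w,h,f:cv2.resize(im["color"][v:v+h,u:u+w],None,fx=f,fy=f,interpolation=cv2.INTER_CUBIC)
cv2.imwrite("pics/s5.png",np.clip(1.4*np.hstack([k(im,220,290,100,125,4),k(t,170,160,100,125,4)]),0,255).astype(np.uint8))
P=cloud(t);C=t["color"].max(-1); m=(abs(P[...,0]-.65)<.05)&(abs(P[...,1]-.066)<.04)&(P[...,2]>.085)&(P[...,2]<.15)&(C>70)
print(np.histogram(P[m][:,2],12,(.085,.15))); q=P[m&(P[...,2]>.118)]; A=np.c_[q[:,:2],np.ones(len(q))]; print(np.linalg.lstsq(A,q[:,2],rcond=None)[0],len(q),q.min(0),q.max(0))
```

```text
[-0.29502006 -0.61855735 -1.24752745] 52.514294385910034 0.587744785651674
(array([ 0, 21, 12,  0,  0,  0,  3, 12, 36,  7,  0,  1]), array([0.085     , 0.09041667, 0.09583333, 0.10125   , 0.10666667,
       0.11208333, 0.1175    , 0.12291667, 0.12833333, 0.13375   ,
       0.13916667, 0.14458333, 0.15      ]))
[ 0.18289343 -0.25631876  0.02953033] 59 [0.60017996 0.03309916 0.12197871] [0.65818256 0.07451043 0.14962116]
```

View pics/s5.png

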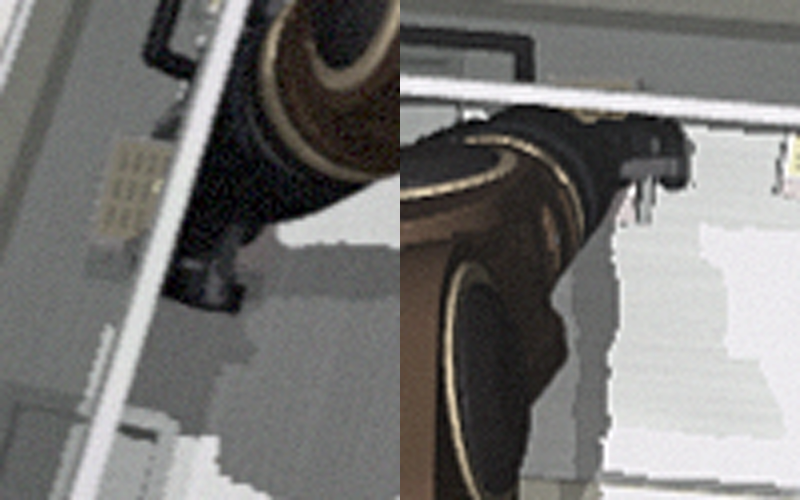

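Lifted: the cassette moved off the mould (crop shift at 135,190), wrist force −1.2 N, grip 52 N, lid unmoved. Withdrawing parallel to the lid.

>>> drive_tool:
  increments:
    - [[-5,0,-9],0]
    - [[-5,0,-40],0]
    - [[-5,0,-90],0]
    - [[-5,0,-140],0]
    - [[-5,0,-190],0]
    - [[-5,0,-240],0]
    - [[-5,0,-290],0]
    - [[-5,0,-320],0]

```text
time: 18.05
tool_pos: [0.5054, 0.0656, 0.4084]
ee_rot: [[-0.881, -0.015, 0.473], [-0.015, 1.0, 0.005], [-0.473, -0.003, -0.881]]
ft_force: [-0.7, 0.3, -1.4]
gripper_width: 0.585
grasp_force: 52.5
```

Run:
```python
from h import *
s=robot.get_state(); print(s["qpos"],s["tool_pos"],plan([.52,-.34,.30]))
```

```text
[ 10.03107046 -14.68560629  -6.03101055  70.74969466  -4.46929499
   8.02201168] [0.50537452 0.06560593 0.40841623] [  44.3 -405.5  100.6]
```

>>> drive_tool:
  increments:
    - [[7,-50,-4],0.02]
    - [[14,-100,-8],0.04]
    - [[21,-150,-12],0.06]
    - [[28,-200,-16],0.08]
    - [[35,-250,-20],0.1]
    - [[42,-300,-24],0.12]
    - [[49,-350,-26],0.14]
    - [[54,-395,-28],0.165]

```text
time: 19.05
tool_pos: [0.4506, -0.3321, 0.4059]
ee_rot: [[-0.873, 0.132, 0.47], [0.151, 0.989, 0.003], [-0.464, 0.073, -0.883]]
ft_force: [0.4, -0.1, 0.1]
gripper_width: 0.586
grasp_force: 52.5
```

Run:
```python
from h import *
s=robot.get_state(); print(s["qpos"],s["tool_pos"],np.array(s["ee_rot"]).round(4).tolist(),plan([-.03,-.50,.42]))
```

```text
[-47.09420256  -3.57233262   3.7864842   77.55568921  20.22809641
 -34.88614925] [ 0.4505805  -0.33211693  0.40588922] [[-0.8729, 0.132, 0.4697], [0.1509, 0.9886, 0.0025], [-0.464, 0.0731, -0.8828]] [ 387.6 -228.4 -238.6]
```

>>> drive_tool:
  increments:
    - [[45,-27,-28],0]
    - [[90,-53,-55],0]
    - [[135,-80,-83],0]
    - [[180,-106,-111],0]
    - [[225,-133,-139],0]
    - [[270,-159,-166],0]
    - [[315,-186,-194],0]
    - [[360,-212,-222],0]

```text
time: 20.05
tool_pos: [0.0031, -0.4872, 0.4195]
ee_rot: [[-0.874, 0.131, 0.469], [0.149, 0.989, 0.002], [-0.463, 0.072, -0.883]]
ft_force: [0.9, -1.5, -0.6]
gripper_width: 0.587
grasp_force: 52.6
```

Run:
```python
from h import *
s=robot.get_state(); print(s["qpos"],s["tool_pos"],np.array(s["ee_rot"]).round(4).tolist(),plan(s["tool_pos"]+np.array([0,0,.1])))
```

```text
[-105.77127079   11.01299685   22.30597936  109.64745716   26.76301307
  -99.22171697] [ 0.00305849 -0.48719022  0.41949174] [[-0.8737, 0.1306, 0.4686], [0.1491, 0.9888, 0.0025], [-0.463, 0.072, -0.8834]] [-46.3   7.2 -88.3]
```

>>> drive_tool:
  increments:
    - [[-31,5,16],0]
    - [[-61,9,33],0]
    - [[-75,11,7],0]
    - [[-89,13,-20],0]
    - [[-103,15,-46],0]

```text
time: 20.68
tool_pos: [0.0799, -0.4867, 0.4986]
ee_rot: [[-0.873, 0.137, 0.468], [0.148, 0.989, -0.013], [-0.464, 0.058, -0.884]]
ft_force: [1.4, 2.0, -3.9]
gripper_width: 0.587
grasp_force: 52.7
```

```bash
cat >> h.py <<'E'
# block axes in tool frame from grasp orientation (block level, yaw +0.8deg)
R0=np.array([[-.8825,-.015,.470],[-.015,.9999,.004],[-.470,-.0035,-.8825]])
B0=cv2.Rodrigues(np.array([0,0,np.radians(.8)]))[0]
def blk():
    s=robot.get_state(); B=np.array(s["ee_rot"])@R0.T@B0
    print("t",s["time"],"pos",np.round(s["tool_pos"],4),"block yaw %.2f pitch(x.z) %.2f roll(y.z) %.2f deg"%tuple(np.degrees([np.arctan2(B[1,0],B[0,0]),np.arcsin(B[2,0]),np.arcsin(B[2,1])])),"q",np.round(s["qpos"],1))
    return B
E
python3 -c "
from h import *
blk()"
```

```text
t 20.675 pos [ 0.0799 -0.4867  0.4986] block yaw -7.93 pitch(x.z) -0.33 roll(y.z) 3.55 deg q [-97.2  11.9  34.7 115.8  27.7 -89.2]
```

>>> drive_tool:
  increments:
    - [[-30,4,-60],0]
    - [[-60,8,-120],0]
    - [[-120,16,-240],0]
    - [[-120,16,-240],0]

```text
time: 21.18
tool_pos: [0.1299, -0.4705, 0.551]
ee_rot: [[-0.866, 0.168, 0.472], [0.149, 0.986, -0.078], [-0.478, 0.003, -0.878]]
ft_force: [0.4, 0.4, -1.3]
gripper_width: 0.584
grasp_force: 52.7
```

```bash
python3 -c "
from h import *
blk()"
```

```text
t 21.175 pos [ 0.1299 -0.4705  0.551 ] block yaw -9.73 pitch(x.z) 0.53 roll(y.z) 0.36 deg q [-91.5   9.2  39.3 115.8  28.3 -80.7]
```

```bash
cat >> h.py <<'E'
O=np.array([.0152,0,.0104])
def go(target,tw=0):
    "tool-frame shift (mm) bringing block origin to target after twist tw"
    s=robot.get_state();R=np.array(s["ee_rot"]);Rt=R@cv2.Rodrigues(np.array([0,0,float(tw)]))[0]
    B=Rt@R0.T@B0; print("after: yaw %.2f pitch %.2f roll %.2f"%tuple(np.degrees([np.arctan2(B[1,0],B[0,0]),np.arcsin(B[2,0]),np.arcsin(B[2,1])])))
    print("shift",(R.T@(np.array(target)-Rt@O-s["tool_pos"])*1000).round(1))
E
python3 - <<'E'
from h import *
for tw in(-.03,-.04): go([.527,-.338,.085],tw)
E
```

```text
after: yaw -8.21 pitch 0.52 roll -0.47
shift [-116.4  196.5  575.9]
after: yaw -7.71 pitch 0.51 roll -0.74
shift [-116.4  196.6  575.9]
```

>>> drive_tool:
  increments:
    - [[-11,18,53],-0.005]
    - [[-22,37,107],-0.01]
    - [[-33,55,160],-0.015]
    - [[-44,74,214],-0.02]
    - [[-55,92,267],-0.025]
    - [[-66,110,320],-0.03]
    - [[-77,129,374],-0.035]
    - [[-88,147,427],-0.038]

```text
time: 22.18
tool_pos: [0.4324, -0.371, 0.216]
ee_rot: [[-0.872, 0.135, 0.471], [0.111, 0.991, -0.077], [-0.477, -0.015, -0.879]]
ft_force: [0.0, -0.0, -0.9]
gripper_width: 0.585
grasp_force: 52.7
```

Run:
```python
from h import *
blk(); go([.527,-.338,.085],0)
```

```text
t 22.175 pos [ 0.4324 -0.371   0.216 ] block yaw -7.80 pitch(x.z) 0.45 roll(y.z) -0.65 deg q [-50.1  -6.3 -23.1  50.8  18.2 -38.9]
after: yaw -7.80 pitch 0.45 roll -0.65
shift [-31.5  47.4 146.7]
```

>>> drive_tool:
  increments:
    - [[-8,15,45],0]
    - [[-17,30,90],0]
    - [[-24,42,130],0]
    - [[-28,49,149],0]
    - [[-28,49,149],0]
    - [[-28,49,149],0]

```text
time: 22.92
tool_pos: [0.5326, -0.3388, 0.1003]
ee_rot: [[-0.871, 0.135, 0.471], [0.111, 0.991, -0.079], [-0.478, -0.016, -0.878]]
ft_force: [0.2, -0.3, -1.4]
gripper_width: 0.585
grasp_force: 52.7
```

Run:
```python
from h import *
blk(); go([.527,-.338,.085],0)
im=snap("scene"); t=snap("top")
k=lambda im,u,v,w,h,f:cv2.resize(im["color"][v:v+h,u:u+w],None,fx=f,fy=f,interpolation=cv2.INTER_CUBIC)
cv2.imwrite("pics/s6.png",np.clip(1.3*np.hstack([k(im,310,160,80,100,5),k(t,350,210,80,100,5)]),0,255).astype(np.uint8))
```

```text
t 22.925 pos [ 0.5326 -0.3388  0.1003] block yaw -7.83 pitch(x.z) 0.51 roll(y.z) -0.71 deg q [-38.9   1.7 -30.9  32.   13.6 -28.3]
after: yaw -7.83 pitch 0.51 roll -0.71
shift [-2.9  0.3  0.4]
```

View pics/s6.png

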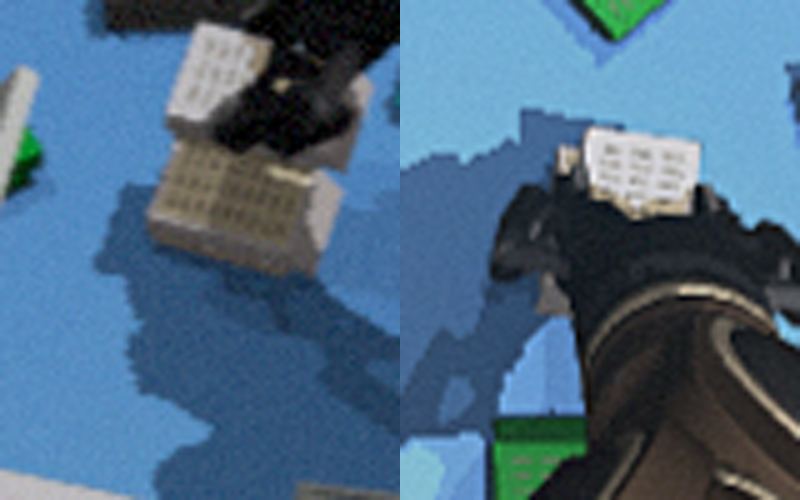

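Run:
```python
from h import *
t=load("top");s=load("scene"); B=blk(); st=robot.get_state(); o=st["tool_pos"]+np.array(st["ee_rot"])@O; print("origin by kinematics",o.round(4))
def prj(im,X): q=im["camera_matrix"]@(im["R"]@X+im["t"]); return (q[:2]/q[2])
for nm,im,u0,v0,off in(("top",t,350,210,400),("scene",s,310,160,0)):
    print(nm)
    for lab,loc in(("held back +y",(.035,.026,.028)),("held back -y",(.035,-.026,.028)),("held front +y",(-.035,.026,.028)),("held front -y",(-.035,-.026,.028)),("label tip +y",(-.047,.026,.014)),("label tip -y",(-.047,-.026,.014))):
        p=prj(im,o+B@np.array(loc)); print(lab,((p-[u0,v0])*5+2+[off,0]).round(0))
    y=np.radians(-7.6); L=cv2.Rodrigues(np.array([0,0,y]))[0]; l=np.array([.527,-.338,0])
    for lab,loc in(("LOW back +y",(.035,.026,.028)),("LOW back -y",(.035,-.026,.028)),("LOW front +y",(-.035,.026,.028)),("LOW tip +y",(-.047,.026,.014)),("LOW tip -y",(-.047,-.026,.014))):
        p=prj(im,l+L@np.array(loc)); print(lab,((p-[u0,v0])*5+2+[off,0]).round(0))
    P=cloud(im); m=(abs(P[...,0]-.54)<.06)&(abs(P[...,1]+.338)<.04)&(P[...,2]>.105)&(P[...,2]<.122)&(im["color"].max(-1)>120); q=P[m]; print("top surf",len(q),q.max(0).round(3),np.median(q[:,2]).round(4))
    A=np.c_[q[:,:2]-q[:,:2].mean(0),np.ones(len(q))]; print("slopes",np.linalg.lstsq(A,q[:,2],rcond=None)[0].round(3))
```

```text
t 23.025 pos [ 0.5327 -0.3395  0.1013] block yaw -7.87 pitch(x.z) 0.59 roll(y.z) -0.76 deg q [-38.9   1.6 -30.9  32.   13.6 -28.3]
origin by kinematics [ 0.5244 -0.3387  0.0849]
top
held back +y [586. 124.]
held back -y [700. 142.]
held front +y [565. 277.]
held front -y [681. 295.]
label tip +y [557. 306.]
label tip -y [672. 324.]
LOW back +y [556. 150.]
LOW back -y [661. 166.]
LOW front +y [538. 291.]
LOW tip +y [530. 319.]
LOW tip -y [636. 335.]
top surf 297 [ 0.559 -0.318  0.119] 0.1139
slopes [-0.012 -0.024  0.114]
scene
held back +y [156. 106.]
held back -y [191.  14.]
held front +y [312. 148.]
held front -y [344.  55.]
label tip +y [336. 174.]
label tip -y [367.  81.]
LOW back +y [145. 215.]
LOW back -y [177. 128.]
LOW front +y [291. 255.]
LOW tip +y [314. 278.]
LOW tip -y [343. 190.]
top surf 198 [ 0.556 -0.314  0.116] 0.1118
slopes [-0.019 -0.012  0.112]
```

Top view: held back corners at crop (590,127) and (700,143) match the kinematic prediction within about 1–2 mm. The scene view suggests the held block sits slightly towards −x. I'll compare both blocks by the same edge method.

```bash
cat > e.py <<'E'
from h import *
def edges(im,img,vert,lines,lo,hi,z,sgn):
    g=cv2.GaussianBlur(img[...,2].astype(float),(0,0),.7); out=[]
    for L in lines:
        c=g[lo:hi,L] if vert else g[L,lo:hi]
        d=sgn*np.diff(c); i=int(np.argmax(d[1:-1]))+1; a,b,e=d[i-1:i+2]; w=i+.5*(a-e)/(a-2*b+e+1e-9)+.5+lo
        out.append(px(im,*((L,w) if vert else (w,L)),z))
    return np.array(out)
def fit(Q,n,ang):  # distance along n of robust line, plus residual
    a=np.radians(ang); n=np.array(n); d=Q[:,:2]@n; m=np.median(d); k=abs(d-m)<.003; return d[k].mean()*1000,d[k].std()*1000,k.sum(),len(d)
E
python3 - <<'E'
from e import *
a=np.radians(-7.7); ex=np.array([np.cos(a),np.sin(a)]); ey=np.array([-np.sin(a),np.cos(a)])
st=robot.get_state(); o=st["tool_pos"]+np.array(st["ee_rot"])@O
for n in("top","scene"):
    im=load(n); i1=cv2.imread(f"pics/{n}1.png"); ih=im["color"]
    if n=="top":
        r=[("low back",edges(im,i1,1,range(385,400),232,248,.028,1),ex),("held back",edges(im,ih,1,range(391,408),228,244,.113,1),ex),
           ("low -y",edges(im,i1,0,range(246,266),393,408,.028,-1),ey),("held -y",edges(im,ih,0,range(241,248),400,416,.113,-1),ey),("low +y",edges(im,i1,0,range(245,265),372,386,.028,1),ey),("held +y",edges(im,ih,0,range(238,246),380,394,.113,1),ey)]
    else:
        r=[("low back",edges(im,i1,0,range(192,204),332,352,.028,1),ex),("held back",edges(im,ih,0,range(167,182),336,356,.113,1),ex),
           ("low -y",edges(im,i1,1,range(349,370),180,202,.028,1),ey),("held -y",edges(im,ih,1,range(352,360),157,172,.113,1),ey)]
    for nm,Q,e in r: print(n,nm,np.round(fit(Q,e,0),2))
print("kin held back",(o[:2]@ex+.035)*1000,"-y",(o[:2]@ey-.026)*1000,"+y",(o[:2]@ey+.026)*1000)
E
```

```text
top low back [6.0494e+02 3.8000e-01 1.5000e+01 1.5000e+01]
top held back [5.9924e+02 3.8000e-01 1.7000e+01 1.7000e+01]
top low -y [-291.3    0.4   20.    20. ]
top held -y [-291.54    0.5     7.      7.  ]
top low +y [-239.53    0.3    20.     20.  ]
top held +y [-241.25    1.4     8.      8.  ]
scene low back [6.0177e+02 4.4000e-01 1.2000e+01 1.2000e+01]
scene held back [5.9576e+02 1.9000e-01 1.5000e+01 1.5000e+01]
scene low -y [-289.87    0.29   21.     21.  ]
scene held -y [-2.8932e+02  2.8000e-01  8.0000e+00  8.0000e+00]
kin held back 600.0298174569788 -y -291.36325630093086 +y -239.36325630093083
```

Both cameras agree: shift +5.9 mm along the block's length, about 0 across. Descending.

Run:
```python
from h import *
go([.5302,-.3396,.034],0); go([.5302,-.3396,.029],0)
```

```text
after: yaw -7.87 pitch 0.59 roll -0.76
shift [19.2  0.7 47.5]
after: yaw -7.87 pitch 0.59 roll -0.76
shift [21.6  0.8 51.8]
```

>>> drive_tool:
  increments:
    - [[-4,0.5,4],0]
    - [[2,0.5,16],0]
    - [[8,0.5,27],0]
    - [[14,0.5,38],0]
    - [[17,0.5,43],0]
    - [[18.5,0.7,46],0]
    - [[18.5,0.7,46],0]
    - [[18.5,0.7,46],0]

```text
time: 24.02
tool_pos: [0.5387, -0.34, 0.0514]
ee_rot: [[-0.871, 0.135, 0.472], [0.111, 0.991, -0.079], [-0.479, -0.016, -0.878]]
ft_force: [0.8, 0.5, -0.5]
gripper_width: 0.588
grasp_force: 52.7
```

Run:
```python
from e import *
blk(); st=robot.get_state(); o=st["tool_pos"]+np.array(st["ee_rot"])@O; print(o.round(4),st["ft_force"].round(1)); go([.5302,-.3396,.0288],0)
a=np.radians(-7.7); ex=np.array([np.cos(a),np.sin(a)]); ey=np.array([-np.sin(a),np.cos(a)])
t=snap("top"); z=o[2]+.028
u=(lambda q:q[:2]/q[2])(t["camera_matrix"]@(t["R"]@(o+np.array([*(ex*.035),.028]))+t["t"])); U=int(u[0]);V=int(u[1]); print(u)
print("held back",fit(edges(t,t["color"],1,range(U-7,U+8),V-8,V+8,z,1),ex,0)[:2],"want 604.9 in this cam; -y",fit(edges(t,t["color"],0,range(V+4,V+10),U+4,U+18,z,-1),ey,0)[:2],"want -291.3")
```

```text
t 24.025 pos [ 0.5387 -0.34    0.0514] block yaw -7.83 pitch(x.z) 0.57 roll(y.z) -0.74 deg q [-38.6   4.7 -34.5  25.2  13.4 -28. ]
[ 0.5304 -0.3392  0.035 ] [ 0.8  0.5 -0.5]
after: yaw -7.83 pitch 0.57 roll -0.74
shift [ 3.1 -0.3  5.4]
[394.44625686 237.32467945]
held back (np.float64(605.1955525454591), np.float64(0.4036980503086248)) want 604.9 in this cam; -y (np.float64(-291.8587936637524), np.float64(0.3262634182170043)) want -291.3
```

Aligned within 0.5 mm. Lowering slowly to contact.

>>> drive_tool:
  increments:
    - [[0.7,0.2,1.3],0]
    - [[1.4,0.2,2.6],0]
    - [[2,0.2,3.7],0]
    - [[2.4,0.2,4.5],0]
    - [[2.9,0.2,5.3],0]
    - [[2.9,0.2,5.3],0]

```text
time: 24.82
tool_pos: [0.5385, -0.3397, 0.0449]
ee_rot: [[-0.871, 0.135, 0.472], [0.111, 0.991, -0.079], [-0.478, -0.016, -0.878]]
ft_force: [-0.4, 0.4, -0.4]
gripper_width: 0.584
grasp_force: 52.8
```

>>> drive_tool:
  increments:
    - [[0.3,0,0.5],0]
    - [[0.5,0,0.9],0]
    - [[0.5,0,0.9],0]

```text
time: 25.2
tool_pos: [0.5389, -0.3399, 0.0447]
ee_rot: [[-0.871, 0.135, 0.473], [0.111, 0.991, -0.079], [-0.479, -0.016, -0.877]]
ft_force: [-1.6, 1.4, 4.6]
gripper_width: 0.587
grasp_force: 53.3
```

Contact at 4.6 N. Releasing.

>>> drive_tool:
  increments:
    - [[0,0,0],0]
    - [[0,0,0],0]
    - [[0,0,0],0]
    - [[0,0,0],0]
  gripper: 0.9
  force: 20

```text
time: 25.7
tool_pos: [0.5383, -0.3397, 0.0436]
ee_rot: [[-0.871, 0.135, 0.472], [0.111, 0.991, -0.079], [-0.478, -0.016, -0.878]]
ft_force: [-0.0, 0.4, -0.8]
gripper_width: 0.897
grasp_force: 0.0
```

>>> drive_tool:
  increments:
    - [[0,0,-10],0]
    - [[0,0,-30],0]
    - [[0,0,-60],0]
    - [[0,0,-110],0]
    - [[0,0,-165],0]
    - [[0,0,-220],0]
    - [[0,0,-270],0]
    - [[0,0,-270],0]

```text
time: 26.7
tool_pos: [0.4109, -0.3195, 0.2869]
ee_rot: [[-0.868, 0.137, 0.477], [0.109, 0.99, -0.085], [-0.484, -0.022, -0.875]]
ft_force: [0.5, 0.5, 0.7]
gripper_width: 0.901
grasp_force: 0.0
```

Run:
```python
from e import *
a=np.radians(-7.7); ex=np.array([np.cos(a),np.sin(a)]); ey=np.array([-np.sin(a),np.cos(a)])
t=snap("top");s=snap("scene")
k=lambda im,u,v,w,h,f:cv2.resize(im["color"][v:v+h,u:u+w],None,fx=f,fy=f,interpolation=cv2.INTER_CUBIC)
cv2.imwrite("pics/s7.png",np.clip(1.3*np.hstack([k(s,310,160,80,100,5),k(t,350,210,80,100,5)]),0,255).astype(np.uint8))
for n,im in(("top",t),("scene",s)):
    P=cloud(im);m=(np.hypot(P[...,0]-.53,P[...,1]+.34)<.03)&(P[...,2]>.04)&(P[...,2]<.08);q=P[m];A=np.c_[q[:,:2]-[.53,-.34],np.ones(len(q))];print(n,len(q),np.linalg.lstsq(A,q[:,2],rcond=None)[0].round(4))
z=.056;o=np.array([.530,-.3396,.028])
u=(lambda q:q[:2]/q[2])(t["camera_matrix"]@(t["R"]@(o+np.array([*(ex*.035),.028]))+t["t"])); U=int(u[0]);V=int(u[1])
for nm,Q,e,w in(("back",edges(t,t["color"],1,range(U-7,U+8),V-8,V+8,z,1),ex,604.9),("-y",edges(t,t["color"],0,range(V+5,V+24),U+2,U+18,z,-1),ey,-291.3)): print(nm,np.round(fit(Q,e,0),2),"low was",w,"slope",np.degrees(np.arctan(np.polyfit(Q[:,:2]@np.array([-e[1],e[0]]),Q[:,:2]@e,1)[0])).round(2))
```

```text
top 477 [ 0.0039 -0.02    0.0571]
scene 447 [-0.0115 -0.0489  0.0554]
back [6.0491e+02 3.4000e-01 1.5000e+01 1.5000e+01] low was 604.9 slope -1.16
-y [-292.09    0.43   19.     19.  ] low was -291.3 slope -0.8
```

View pics/s7.png

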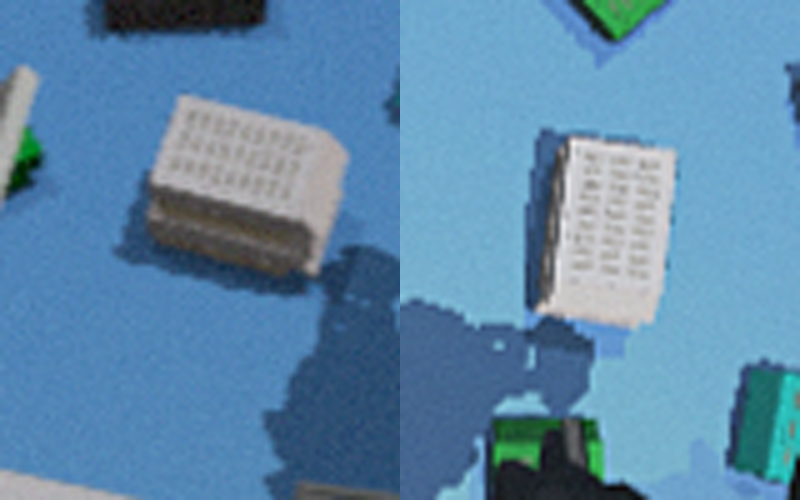

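The two blocks now lie in one square, flush pile with both labels facing the robot. The offset measures under 1 mm, the top is level at 56 mm, and the gripper is clear. Handing in.

```bash
python3 -c "
from rig import robot
print(robot.finish_job())"
```

```text
the job is handed in; nothing more can be done
None
```

I lifted the big block out from under the lid and set it on the lower block: flush to under 1 mm by camera, level, labels the same way, gripper clear. I handed the job in at about 27 s; no verdict was returned.

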